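Gauge a display-bar blank with the flip stop

ROBOT

A 7-joint arm with a two-finger parallel gripper is mounted at the origin on the work surface. World frame = base frame: x ahead of the robot, y to its left, z up, the work surface at z = 0. Lengths are in m, angles in rad, forces in N, time in s.
With the tool pointing down it reaches from about 0.4 to 0.9 m from the base axis. Payload 5.5 kg.
Tool frame: the origin (TCP) lies between the finger pads; the fingertips stand 17 mm ahead of it and the grasp point (between the pads) lies 2 mm behind it (robot.nose_length is the distance from the TCP to the fingertips, in m); z points along the fingers, x is the direction in which the jaws open and shut, and the axes are right-handed (so a half turn about z gives the same grasp; the last joint's range is limited). The gripper opens to 92 mm and grips with 3 to 60 N. Pads are 19 mm wide; open, the fingers measure 130 mm over their backs; the gripper's body (75 mm by 190 mm) begins 47 mm behind the grasp point.
Start: joints at [-0.927, 0.501, -0.427, 1.55, 0.221, 1.138, -0.21], TCP at [0.242, 0.603, 0.244] pointing down, gripper open.
Joint ranges: [-2.88, 2.88], [-0.31, 2.03], [-1.54, 1.56], [0.2, 2.42], [-1.41, 4.55], [0.19, 2.02], [-2.57, 2.57]. Speed limits (rad/s): [2.57, 2.57, 3.14, 3.14, 3.14, 3.14, 3.14].

INTERFACE

Orientations are given as a rotation vector (axis times angle).
In Python, from rig import state, eyes, workorder, robot gives the robot as it stands.
- The arm moves only by the tool apply_moves, never from a script. Its argument "moves" is a list of rows, each an object of numbers: "fingers": the closure, from 0 (fully open) to 1 (shut); "dx", "dy", "dz": the shift along the tool's x, y, z in m; "yaw": the turn about the tool's z in rad. A call has 1 to 8 rows; each row shifts and turns the pose as measured when the row begins, along the tool's axes as they then stand; what a row does not reach is not made up. A row lasts 1/10 s, in which the tool goes at most 50 mm and 8.59 degrees, less where a joint would pass 70% of its speed; a pose out of reach is approached as far as the arm can. A call with a gripper value outside its range is refused whole. The fingers move at their own pace and stop on an object; "force" is the grip in N (left out, the last holds). Time passes only in rows, so rows that do not move let the fingers close. It gives the time, the measured TCP pose, the force and the opening at its end, in the units of the state.
- state(): the state, without advancing time (a new reading comes with each control period).
- eyes.get_image(name): name is "side" or "top"; returns a dict with "img" (400x640x3 uint8, red, green, blue), "depth" (400x640 float32, m along the optical axis (not along the pixel's ray), 0 where there is no reading), "fx", "fy", "cx", "cy" (pixels), "distortion" ([k1, k2, p1, p2, k3] as OpenCV has them; the pictures are not rectified), "R" (3x3) and "t" (3): a world point X has camera coordinates R X + t. Camera axes: x right, y down, z forward; pixel columns grow to the right and rows downward; lengths in m; the calibration is good to about 2 mm. A picture is of the moment at which its call begins.
- workorder.job_done(): hands the job in, once; it reports no verdict.
The state is a dict: "time": time; "joint_pos": joint angles; "joint_velocities": joint speeds; "tau": joint torques, N m; "eef_pos": TCP position; "ee_rot": TCP orientation; "force": force on the tool from outside, world axes, zero at the start; "wrist_torque": the same for the moment, N m; "finger_gap": finger opening in m.
Only numpy, scipy, OpenCV 4.12 (cv2) and the standard library are available. Lean on these libraries where they do the work, as an engineer would, in place of code of your own. Each camera call takes 0.05 s, during which the arm holds its last target.

TASK

Set the wooden bar in the trim jig for cutting: flip the stop leaf down until it rests fully on the fence, then bring the bar flat along the fence and slide it up against the round foot of the leaf's setting screw, pressing it home for a moment with about 6 N and never more than 12 N. Then flip the leaf up clear again with the bar left lying where it was gauged: the bar must not be moved while the leaf is up, nor the other things on the table disturbed.

Things in the scene. Friction and masses are not known exactly. Their poses are not given: they have to be found in the camera images.
- jig: trim jig, fixed: white laminate deck 160 x 380 mm, 12 mm thick, spanning x -100 to 60, with an aluminium fence along it. Origin on the table; x = towards the fence, away from the robot; y = along the fence. Fence: x 10 to 30 mm, whole length, top 24 mm above the table (12 above the deck); the bar goes against its face at x = 10
- stop: flip stop, fixed on the fence, place varies: steel bracket (40 mm along y, 20 high) with an aluminium leaf. Origin on the fence's top, mid-thickness (jig x 20, z 24 mm), axes as the jig's. Hinge line parallel to y through (8, 0, 10). Leaf down: its arm (20 mm wide in y) lies on the fence, its leg hangs before the fence, x -36 to -12, down to 1 mm off the deck; the leg's -y side is at y = -10
- leaf (a joint): angle of the leaf, rad: 0 = down on the fence (hard stop), grows as it tips up and back, away from the robot, to 1.9. Starts at 1.55 to 1.85. The hinge is stiff (0.15 N m): the leaf stays where it is left. A setting screw through its leg ends in a round steel foot, 14 mm across, that stands out 2 to 22 mm from the leg's -y side, differently each time and not measured: it must be felt for
- leaf_handle (a point): centre of the leaf's T-handle, a dark steel round bar 12 mm thick, 24 mm long in y, on an 8 mm square stem; pinched across its ends it swivels in the grip. It turns with the leaf: at angle a it lies from the hinge line at x = -32 cos a + 44 sin a, z = 32 sin a + 44 cos a (mm); leaf down: 78 mm above the table
- bar_mid (a point): centre of the loose wooden bar, 22 mm wide (its x), 140 long (its y), 40 high, about 0.1 kg. It starts standing on the deck (top 52 mm above the table), off the fence, a little askew, on the -y side of the stop. Its ends are square and alike
- bar: the same bar; origin at the centre of its underside
- stop_target (a point): fixed point on the stop, in the plane of the leg's -y side (leaf down), 11 mm before the fence's face, 20 mm above the deck; axes as the jig's. The gauged bar's centre lies 70 mm plus the foot's unmeasured standout (2 to 22 mm) to its -y side, and on its x
- offcut: bystander: wooden offcut 22 x 30 x 20 mm on the deck, beyond the stop (+y side); origin under its centre
- buffer: bystander: grey buffer block 25 x 65 x 25 mm on the deck's near edge; origin under its centre
- polish_a: bystander: nail polish bottle, 32 mm wide, 78 high, left of the jig; origin under its centre
- polish_b: bystander: a like bottle, left of the jig
- pusher: bystander: small steel spatula, 140 mm long, right of the jig
- file_board: bystander: nail file 20 x 170 x 4 mm, right of the jig
There are look-alikes about, which are no part of the job. What is meant by the bar is not purple, and is the smaller of those in its own colour.

How it is judged:
By the outcome, as a careful person would: the job done as asked, in the order asked, and still so for the second after the job is handed in, with the robot touching nothing.
It also fails if it takes over 70 s, if anything falls off the work surface, if the arm or the gripper's body presses on something with over 40 N, if the wrist force passes 120 N, or if a joint passes its speed limit or range.

## Working session

There is one attempt and no reset: what is moved stays moved. The work goes in short steps, Python scripts to look and compute and a tool call to move; the robot and the scene stay as the last step left them, time stands still between calls to the robot, and variables do not carry over. Pictures are saved under pics/ and viewed, and the job is handed in when it is done.

Besides the shell and the picture viewer there is one more tool, called after "Call:" as a command line: name --argument value ..., lists and objects as JSON in quotes. apply_moves: Moves the arm, as the interface text tells. Its arguments: {"type":"object","properties":{"moves":{"type":"array","items":{"type":"object","properties":{"fingers":{"type":"number"},"dx":{"type":"number"},"dy":{"type":"number"},"dz":{"type":"number"},"yaw":{"type":"number"}}}},"force":{"type":"number"}},"required":["moves"]}

```bash
ls; mkdir -p pics; python3 - <<'E'
from rig import state, eyes, workorder, robot
import cv2,pickle,numpy as np
s=state();print(s)
d={}
for n in("top","side"):
    c=eyes.get_image(n);d[n]=c
    cv2.imwrite(f"pics/{n}0.png",c["img"][:,:,::-1])
    print(n,c["fx"],c["fy"],c["cx"],c["cy"],c["distortion"],c["R"],c["t"])
pickle.dump(d,open("d0.pkl","wb"))
print(robot.nose_length)
E
```

```text
pics
{'time': 0.0, 'joint_pos': array([-0.92679198,  0.50186356, -0.42674019,  1.55145748,  0.22078414,
        1.13831193, -0.21030287]), 'joint_velocities': array([ 0.00045954,  0.00018952,  0.00182316,  0.00220015, -0.00188494,
       -0.00065175,  0.0005554 ]), 'tau': array([-5.29126355e-04, -5.66589689e+01, -5.81639796e+00, -2.79106182e+01,
       -6.86620572e-02,  3.06328875e-02,  1.92751277e-04]), 'eef_pos': array([0.24139781, 0.60277915, 0.24266087]), 'ee_rot': array([ 2.60082478,  1.760283  , -0.00263906]), 'force': array([ 0.19758721, -0.56217154, -0.48704038]), 'wrist_torque': array([-0.02093751,  0.0240111 , -0.03156331]), 'finger_gap': 0.09184453661154245}
top 496.3374834083188 496.3374834083188 315.6196481431696 208.72968384659353 [-0.03023423  0.          0.          0.          0.        ] [[ 0.03084166 -0.99946734  0.01066863]
 [-0.9930743  -0.03185152 -0.11308813]
 [ 0.1133677  -0.00710691 -0.99352768]] [-0.04786311  0.45753763  1.50446777]
side 413.22335717599594 413.22335717599594 319.0583626380066 199.0642496779911 [0.01347136 0.         0.         0.         0.        ] [[-0.99685808 -0.07909415 -0.00425295]
 [-0.04624071  0.62470556 -0.77949006]
 [ 0.06430995 -0.77684431 -0.62640016]] [0.4155413  0.09290521 1.39893974]
0.017
```

View pics/top0.png

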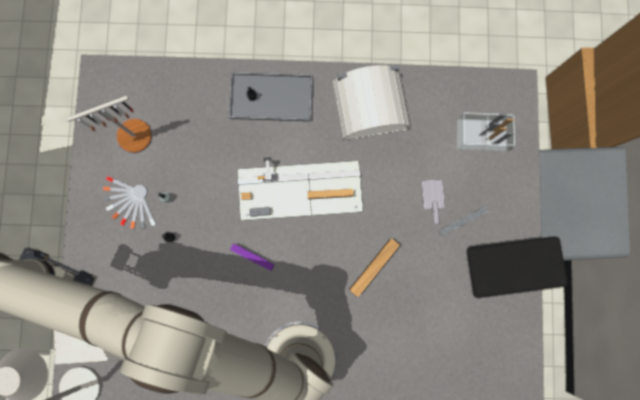

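View pics/side0.png

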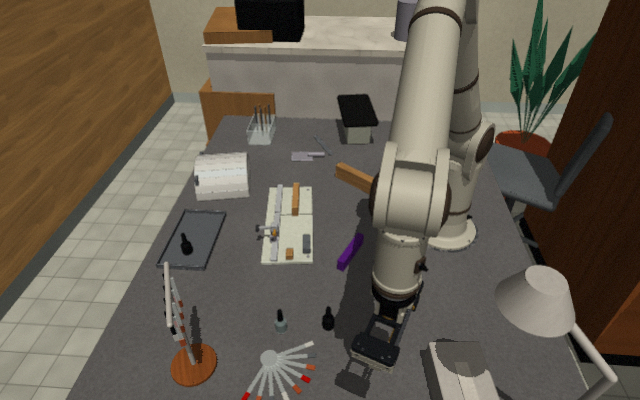

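```bash
cat > h.py <<'E'
import numpy as np,cv2
def und(c,uv):
    K=np.array([[c["fx"],0,c["cx"]],[0,c["fy"],c["cy"]],[0,0,1]])
    return cv2.undistortPoints(np.array(uv,float).reshape(-1,1,2),K,np.array(c["distortion"])).reshape(-1,2)
def ray(c,uv,z):
    n=und(c,uv);d=np.c_[n,np.ones(len(n))]@np.array(c["R"]);o=-np.array(c["R"]).T@np.array(c["t"])
    s=(z-o[2])/d[:,2];return o+s[:,None]*d
def proj(c,X):
    K=np.array([[c["fx"],0,c["cx"]],[0,c["fy"],c["cy"]],[0,0,1]])
    return cv2.projectPoints(np.array(X,float).reshape(-1,1,3),cv2.Rodrigues(np.array(c["R"]))[0],np.array(c["t"]),K,np.array(c["distortion"]))[0].reshape(-1,2)
def tri(c1,u1,c2,u2):
    n1=und(c1,u1);n2=und(c2,u2)
    P=lambda c:np.c_[c["R"],np.array(c["t"])]
    X=cv2.triangulatePoints(P(c1),P(c2),n1.T,n2.T);return (X[:3]/X[3]).T
E
python3 - <<'E'
import pickle,cv2
d=pickle.load(open("d0.pkl","rb"))
a=d["top"]["img"][150:230,225:375,::-1];cv2.imwrite("pics/tc.png",cv2.resize(a,None,fx=5.3,fy=5.3,interpolation=cv2.INTER_CUBIC))
a=d["side"]["img"][175:275,245:325,::-1];cv2.imwrite("pics/sc.png",cv2.resize(a,None,fx=6,fy=6,interpolation=cv2.INTER_CUBIC))
E
```

```text
(no output)
```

View pics/tc.png

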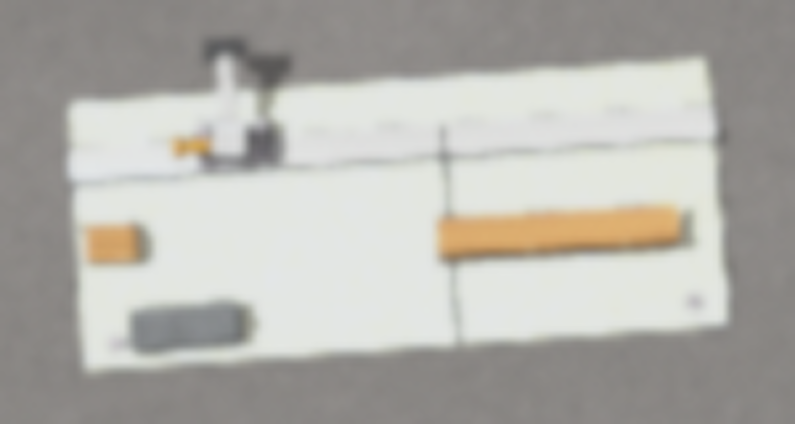

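View pics/sc.png

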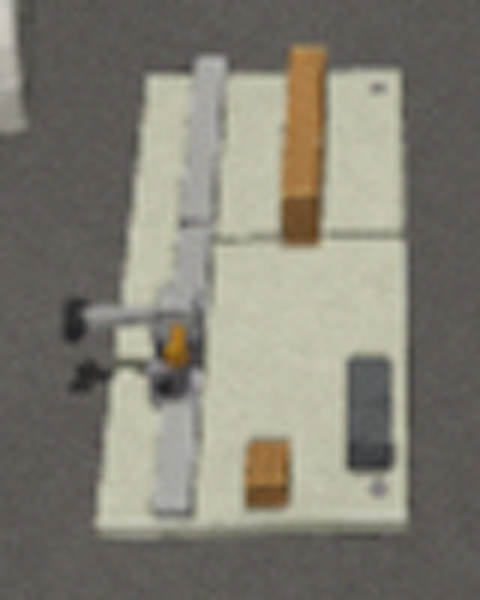

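```bash
cat > m.py <<'E'
import pickle,sys
from h import *
d=pickle.load(open(sys.argv[1],"rb"));t=d["top"];s=d["side"]
np.set_printoptions(precision=4,suppress=True)
def blob(c,m,roi):
    k=np.zeros(m.shape,np.uint8);x0,y0,x1,y1=roi;k[y0:y1,x0:x1]=m[y0:y1,x0:x1]
    cs,_=cv2.findContours(k,cv2.RETR_EXTERNAL,cv2.CHAIN_APPROX_NONE)
    return sorted(cs,key=cv2.contourArea)[::-1]
def hsv(c):return cv2.cvtColor(c["img"],cv2.COLOR_RGB2HSV)
if __name__=="__main__":
    H=hsv(t);w=((H[...,1]<60)&(H[...,2]>165)).astype(np.uint8)
    H2=hsv(s);
    c=blob(t,w,(225,150,375,230))[0];X=ray(t,c.reshape(-1,2),.012)
    r=cv2.minAreaRect((X[:,:2]*1000).astype(np.float32));print("deck",r);print(cv2.boxPoints(r))
    for n,cc,roi,z in(("top",t,(225,150,375,230),.052),("side",s,(245,170,325,280),.052)):
        h=hsv(cc);o=((h[...,0]>5)&(h[...,0]<25)&(h[...,1]>110)).astype(np.uint8)
        for b in blob(cc,o,roi)[:3]:
            X=ray(cc,b.reshape(-1,2),z);r=cv2.minAreaRect((X[:,:2]*1000).astype(np.float32));print(n,b.reshape(-1,2).mean(0),r)
    b=blob(t,((H[...,0]>5)&(H[...,0]<25)&(H[...,1]>110)).astype(np.uint8),(340,230,410,305))[0]
    print("lookalike",cv2.minAreaRect((ray(t,b.reshape(-1,2),.04)[:,:2]*1000).astype(np.float32)))
E
python3 m.py d0.pkl
```

```text
deck ((526.6821899414062, 20.370590209960938), (180.62855529785156, 385.0647277832031), 5.884169578552246)
[[ 417.1058  202.6297]
 [ 456.5817 -180.4062]
 [ 636.2586 -161.8885]
 [ 596.7827  221.1473]]
top [329.7742 193.4624] ((504.0009460449219, -75.65376281738281), (17.220462799072266, 128.99563598632812), 5.075738430023193)
top [245.8421 195.7895] ((487.9973449707031, 179.35543823242188), (12.266037940979004, 18.360490798950195), 1.8408504724502563)
top [261.2222 177.1111] ((547.85546875, 135.96255493164062), (12.621050834655762, 2.9913370609283447), 77.66175079345703)
side [295.1014 198.7246] ((504.9068908691406, -53.593238830566406), (20.6993465423584, 173.48194885253906), 6.810954570770264)
side [289.1379 253.6552] ((489.7974853515625, 212.19686889648438), (17.99138069152832, 37.70282745361328), 7.467855453491211)
side [273.9286 232.4286] ((551.1775512695312, 123.69310760498047), (9.41948127746582, 27.91417694091797), 9.296835899353027)
lookalike ((286.2654724121094, -216.20941162109375), (31.7535457611084, 198.82115173339844), 52.385101318359375)
```

```bash
python3 - <<'E'
from m import *
E
python3 - d0.pkl <<'E'
import sys;sys.argv=['',"d0.pkl"]
from m import *
def T(p):p=np.array(p,float);return (p+.5)/5.3-.5+[225,150]
def S(p):p=np.array(p,float);return (p+.5)/6-.5+[245,175]
def fit(X,n):
    # corners order: far+y, far-y, near-y, near+y
    J=np.array([[60,190],[60,-190],[-100,-190],[-100,190]])/1e3
    A=X[:,:2];a=A.mean(0);b=J.mean(0);U,s_,V=np.linalg.svd((J-b).T@(A-a));R=(U@V).T
    o=a-R@b;print(n,"yaw",np.degrees(np.arctan2(R[1,0],R[0,0])),"origin",o,"res",1e3*(A-(J@R.T+o)).round(5).ravel());return R,o
fit(ray(t,T([[68,100],[706,58],[727,325],[85,372]]),.012),"top")
fit(ray(s,S([[97,518],[148,73],[403,70],[407,520]]),.012),"side")
# fence face bottom line (z~.024 top edge)
print("fence top edge near",ray(t,T([[75,183],[716,142]]),.024)[:,:2])
# bar top corners
print("bar top(t)",ray(t,T([[441,220],[678,206],[684,242],[441,260]]),.052)[:,:2])
print("bar top(s)",ray(s,S([[283,194],[293,46],[326,46],[319,198]]),.052)[:,:2])
# handle
print("handle",tri(t,T([[225,48]]),s,S([[75,320]])))
D=t["depth"]
print(D[186:200:3,318:350:8])
E
```

```text
top yaw 5.891641669061581 origin [0.5384 0.0207] res [ 1.18 -0.07 -0.05  0.43 -0.21  1.15 -0.92 -1.51]
side yaw 5.614737472259906 origin [0.539  0.0204] res [-1.31 -3.54  0.62  0.55  0.43  1.31  0.26  1.67]
fence top edge near [[ 0.5282  0.2074]
 [ 0.5648 -0.1676]]
bar top(t) [[ 0.5091 -0.0078]
 [ 0.5216 -0.1438]
 [ 0.5009 -0.1477]
 [ 0.4859 -0.0086]]
bar top(s) [[ 0.5098 -0.0035]
 [ 0.5221 -0.1436]
 [ 0.502  -0.1451]
 [ 0.4891 -0.0015]]
handle [[0.6035 0.1194 0.0621]]
[[1.5595 1.5519 1.5564 1.5521]
 [1.5593 1.5561 1.5094 1.5152]
 [1.5104 1.5071 1.5073 1.5152]
 [1.5032 1.5087 1.5114 1.518 ]
 [1.5389 1.5475 1.5526 1.5467]]Traceback (most recent call last):
  File "<stdin>", line 1, in <module>
  File "m.py", line 3, in <module>
    d=pickle.load(open(sys.argv[1],"rb"));t=d["top"];s=d["side"]
                       ~~~~~~~~^^^
IndexError: list index out of range
```

```bash
cat > g.py <<'E'
import numpy as np,sys
from rig import state
from scipy.spatial.transform import Rotation as Ro
O=np.array([.5386,.0206]);Y=np.radians(5.75)
RJ=np.array([[np.cos(Y),-np.sin(Y)],[np.sin(Y),np.cos(Y)]])
def j2w(x,y):return O+RJ@np.array([x,y])
def w2j(p):return RJ.T@(np.array(p)[:2]-O)
def rep(tgt=None):
    "tgt: jig x,y, world z of TCP (m)"
    s=state();R=Ro.from_rotvec(s["ee_rot"]).as_matrix();p=s["eef_pos"]
    j=w2j(p)*1e3
    a=np.arctan2(R[1,0],R[0,0])-(Y+np.pi/2);a=(a+np.pi/2)%np.pi-np.pi/2
    print("t %.2f jig mm %.1f %.1f z %.1f gap %.1f yaw-need %.3f tilt %s F(jig) %s %.2f"%(s["time"],*j,p[2]*1e3,s["finger_gap"]*1e3,a,R[:2,2].round(4),(RJ.T@s["force"][:2]).round(2),s["force"][2]))
    if tgt is not None:
        w=np.r_[j2w(tgt[0],tgt[1]),tgt[2]];print("tool d mm",(R.T@(w-p)*1e3).round(1))
if __name__=="__main__":
    rep([float(v)/1e3 for v in sys.argv[1:4]] if len(sys.argv)>3 else None)
E
python3 g.py 74.5 92 180; python3 - <<'E'
from g import *
print(w2j([.6035,.1194])*1e3)
for p in [(.5091,-.0078),(.5216,-.1438),(.5009,-.1477),(.4859,-.0086),(.5098,-.0035),(.5221,-.1436),(.502,-.1451),(.4891,-.0015),(.5282,.2074),(.5648,-.1676)]:print((w2j(p)*1e3).round(1))
E
```

```text
t 0.10 jig mm -237.4 609.1 z 242.8 gap 91.6 yaw-need -0.481 tilt [-0.0007 -0.0016] F(jig) [ 0.03 -0.42] -0.88
tool d mm [-314.   515.8   63.3]
[74.47203732 91.8006844 ]
[-32.2 -25.3]
[ -33.4 -161.9]
[ -54.4 -163.7]
[-55.4 -23.8]
[-31.1 -21.1]
[ -32.9 -161.7]
[ -53.  -161.2]
[-51.5 -17. ]
[  8.4 186.9]
[   7.2 -189.9]
```

Call:
apply_moves --moves '[{"dx": -0.02, "dy": 0.04, "yaw": -0.12, "fingers": 0.0}, {"dx": -0.02, "dy": 0.04, "yaw": -0.12}, {"dx": -0.02, "dy": 0.04, "yaw": -0.12}, {"dx": -0.02, "dy": 0.04, "yaw": -0.12}, {"dx": -0.03, "dy": 0.03}, {"dx": -0.03, "dy": 0.03}, {"dx": -0.03, "dy": 0.03}]' --force 15

```text
invalid input at $.moves[0]: expected keys fingers, dx, dy, dz, yaw
```

```bash
python3 g.py 74.5 92 180
```

```text
t 0.10 jig mm -237.4 609.1 z 242.8 gap 91.6 yaw-need -0.481 tilt [-0.0007 -0.0016] F(jig) [ 0.03 -0.42] -0.88
tool d mm [-314.   515.8   63.3]
```

All keys are needed in every row.

Call:
apply_moves --moves '[{"fingers": 0, "dx": -0.02, "dy": 0.04, "dz": 0, "yaw": -0.12}, {"fingers": 0, "dx": -0.02, "dy": 0.04, "dz": 0, "yaw": -0.12}, {"fingers": 0, "dx": -0.02, "dy": 0.04, "dz": 0, "yaw": -0.12}, {"fingers": 0, "dx": -0.02, "dy": 0.04, "dz": 0, "yaw": -0.12}, {"fingers": 0, "dx": -0.03, "dy": 0.03, "dz": 0, "yaw": 0}, {"fingers": 0, "dx": -0.03, "dy": 0.03, "dz": 0, "yaw": 0}, {"fingers": 0, "dx": -0.03, "dy": 0.03, "dz": 0, "yaw": 0}]' --force 15

```text
time: 0.8
eef_pos: [0.479, 0.4163, 0.2382]
ee_rot: [-2.058, -2.366, 0.012]
force: [0.6, 1.1, 0.0]
finger_gap: 0.0916
```

```bash
python3 g.py 74.5 92 180
```

```text
t 0.80 jig mm -19.7 399.7 z 238.2 gap 91.6 yaw-need 0.038 tilt [-0.0095 -0.002 ] F(jig) [0.67 1.09] 0.05
tool d mm [-311.    82.8   57.6]
```

Call:
apply_moves --moves '[{"fingers": 0.5, "dx": -0.04, "dy": 0.01, "dz": 0, "yaw": 0.03}, {"fingers": 0.5, "dx": -0.045, "dy": 0.01, "dz": 0, "yaw": 0}, {"fingers": 0.5, "dx": -0.045, "dy": 0.01, "dz": 0, "yaw": 0}, {"fingers": 0.5, "dx": -0.045, "dy": 0.015, "dz": 0, "yaw": 0}, {"fingers": 0.5, "dx": -0.045, "dy": 0.015, "dz": 0.01, "yaw": 0}, {"fingers": 0.5, "dx": -0.045, "dy": 0.015, "dz": 0.02, "yaw": 0}, {"fingers": 0.5, "dx": -0.03, "dy": 0.01, "dz": 0.02, "yaw": 0}, {"fingers": 0.5, "dx": 0, "dy": 0, "dz": 0, "yaw": 0}]'

```text
time: 1.6
eef_pos: [0.6021, 0.1129, 0.1833]
ee_rot: [-2.112, -2.321, 0.019]
force: [-0.8, -0.2, -1.1]
finger_gap: 0.046
```

```bash
python3 g.py 74.5 92 130
```

```text
t 1.60 jig mm 72.4 85.5 z 183.3 gap 46.0 yaw-need -0.006 tilt [-0.011  -0.0067] F(jig) [-0.81 -0.09] -1.06
tool d mm [ 6.8  2.7 53.3]
```

Call:
apply_moves --moves '[{"fingers": 0.5, "dx": 0.004, "dy": 0.002, "dz": 0.035, "yaw": 0}, {"fingers": 0.5, "dx": 0.002, "dy": 0.001, "dz": 0.035, "yaw": 0}, {"fingers": 0.5, "dx": 0, "dy": 0, "dz": 0, "yaw": 0}]'

```text
time: 1.9
eef_pos: [0.6044, 0.1176, 0.1116]
ee_rot: [-2.116, -2.317, 0.018]
force: [-1.9, -0.1, -0.1]
finger_gap: 0.046
```

```bash
cat > snap.py <<'E'
import sys,pickle,cv2
from rig import eyes
n=sys.argv[1];d={}
for c in("top","side"):d[c]=eyes.get_image(c)
pickle.dump(d,open(n+".pkl","wb"))
import numpy as np
a=cv2.resize(d["top"]["img"][140:230,225:375,::-1],None,fx=3.33*.8,fy=3.33*.8,interpolation=cv2.INTER_CUBIC)
b=cv2.resize(d["side"]["img"][165:275,235:335,::-1],None,fx=4,fy=4,interpolation=cv2.INTER_CUBIC)
h=max(a.shape[0],b.shape[0]);p=lambda i:cv2.copyMakeBorder(i,0,h-i.shape[0],0,0,cv2.BORDER_CONSTANT)
cv2.imwrite(f"pics/{n}.png",np.hstack([p(a),p(b)]))
E
python3 g.py 74.5 92 64;python3 snap.py s1
```

```text
t 1.90 jig mm 75.2 89.9 z 111.6 gap 46.0 yaw-need -0.010 tilt [-0.0107 -0.0061] F(jig) [-1.91  0.07] -0.07
tool d mm [ 2.3 -0.2 47.6]
```

View pics/s1.png

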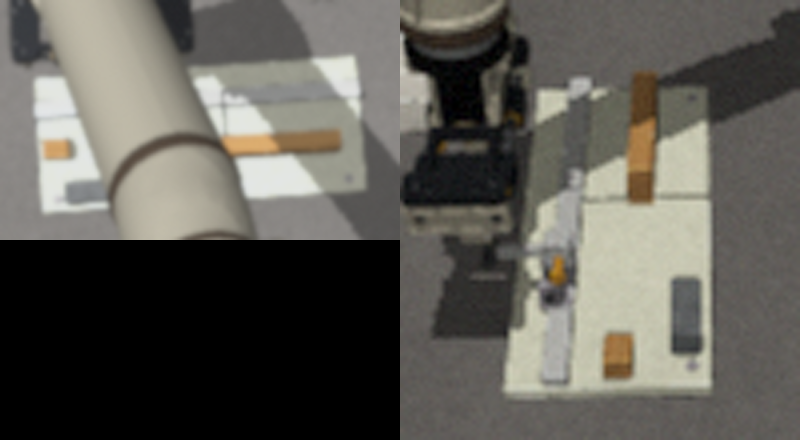

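Call:
apply_moves --moves '[{"fingers": 0.5, "dx": 0.002, "dy": 0, "dz": 0.02, "yaw": 0}, {"fingers": 0.5, "dx": 0.0, "dy": 0, "dz": 0.015, "yaw": 0}, {"fingers": 0.5, "dx": 0, "dy": 0, "dz": 0.01, "yaw": 0}, {"fingers": 0.5, "dx": 0, "dy": 0, "dz": 0.005, "yaw": 0}, {"fingers": 0.5, "dx": 0, "dy": 0, "dz": 0, "yaw": 0}]'

```text
time: 2.5
eef_pos: [0.6124, 0.1238, 0.0727]
ee_rot: [2.111, 2.317, 0.006]
force: [-0.4, -0.2, -0.1]
finger_gap: 0.0458
```

```bash
python3 g.py 74.5 92 60
```

```text
t 2.50 jig mm 83.8 95.3 z 72.7 gap 45.8 yaw-need -0.007 tilt [ 0.0082 -0.0019] F(jig) [-0.41 -0.17] -0.07
tool d mm [-3.3 -9.4 12.6]
```

```bash
python3 -c "
from rig import state;s=state();print(s['joint_pos'].round(3),s['joint_velocities'].round(3))"
```

```text
[-0.008  0.645 -0.319  1.743  0.275  0.79   1.203] [ 0.001 -0.01  -0.003 -0.008 -0.004  0.009  0.001]
```

Call:
apply_moves --moves '[{"fingers": 0.5, "dx": -0.003, "dy": -0.008, "dz": 0.0, "yaw": 0}, {"fingers": 0.5, "dx": 0.0, "dy": 0, "dz": 0, "yaw": 0}]'

```text
time: 2.7
eef_pos: [0.6047, 0.1199, 0.0735]
ee_rot: [2.11, 2.317, 0.007]
force: [0.0, -0.7, 0.3]
finger_gap: 0.046
```

```bash
python3 g.py 74.5 92 60
```

```text
t 2.70 jig mm 75.7 92.2 z 73.5 gap 46.0 yaw-need -0.007 tilt [ 0.0091 -0.0019] F(jig) [-0.03 -0.67] 0.28
tool d mm [-0.2 -1.3 13.5]
```

Call:
apply_moves --moves '[{"fingers": 0.5, "dx": 0, "dy": -0.002, "dz": 0.007, "yaw": 0}, {"fingers": 0.5, "dx": 0.0, "dy": -0.001, "dz": 0.006, "yaw": 0}, {"fingers": 0.5, "dx": 0, "dy": 0, "dz": 0, "yaw": 0}]'

```text
time: 3.0
eef_pos: [0.6021, 0.1192, 0.0608]
ee_rot: [2.11, 2.315, 0.01]
force: [-0.1, 0.6, -0.1]
finger_gap: 0.0458
```

```bash
python3 g.py 74.5 92 60
```

```text
t 3.00 jig mm 73.1 91.8 z 60.8 gap 45.8 yaw-need -0.008 tilt [ 0.0112 -0.0018] F(jig) [-0.06  0.59] -0.11
tool d mm [0.2 1.4 0.8]
```

Close on the handle.

Call:
apply_moves --moves '[{"fingers": 0.65, "dx": 0, "dy": 0.001, "dz": 0, "yaw": 0}, {"fingers": 0.8, "dx": 0, "dy": 0, "dz": 0, "yaw": 0}, {"fingers": 1, "dx": 0, "dy": 0, "dz": 0, "yaw": 0}, {"fingers": 1, "dx": 0, "dy": 0, "dz": 0, "yaw": 0}, {"fingers": 1, "dx": 0, "dy": 0, "dz": 0, "yaw": 0}]' --force 15

```text
time: 3.5
eef_pos: [0.6033, 0.1178, 0.0604]
ee_rot: [2.111, 2.313, 0.007]
force: [-0.6, 1.4, -0.2]
finger_gap: 0.0234
```

```bash
python3 g.py; python3 snap.py s2
```

```text
t 3.50 jig mm 74.1 90.2 z 60.4 gap 23.4 yaw-need -0.009 tilt [ 0.0104 -0.0034] F(jig) [-0.47  1.49] -0.20
```

View pics/s2.png

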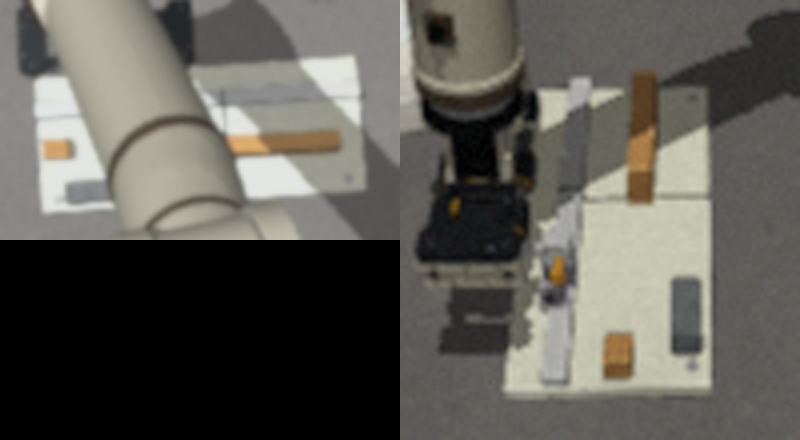

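Call:
apply_moves --moves '[{"fingers": 1, "dx": 0, "dy": -0.0024, "dz": -0.0033, "yaw": 0}, {"fingers": 1, "dx": 0, "dy": -0.0024, "dz": -0.0033, "yaw": 0}, {"fingers": 1, "dx": 0, "dy": -0.0028, "dz": -0.003, "yaw": 0}, {"fingers": 1, "dx": 0, "dy": -0.0028, "dz": -0.003, "yaw": 0}, {"fingers": 1, "dx": 0, "dy": 0, "dz": 0, "yaw": 0}]'

```text
time: 4.1
eef_pos: [0.5923, 0.1167, 0.0732]
ee_rot: [2.11, 2.313, 0.008]
force: [1.2, -0.8, -1.6]
finger_gap: 0.0235
```

```bash
cat > arc.py <<'E'
from g import *
s=state();j=w2j(s["eef_pos"])*1e3;x=j[0]-28;z=s["eef_pos"][2]*1e3+2-34
a=np.arctan2(x,z)+np.arctan2(32,44)
print("angle %.3f radius %.1f (54.4)"%(a,np.hypot(x,z)))
R=Ro.from_rotvec(s["ee_rot"]).as_matrix()
for da in(.15,.3,.45,.6,.75,.9,1.2):
    b=a-da
    if b>-.1:
        w=np.r_[j2w((28-32*np.cos(b)+44*np.sin(b))/1e3,j[1]/1e3),(32+32*np.sin(b)+44*np.cos(b))/1e3]
        print("%.2f"%b,(R.T@(w-s["eef_pos"])*1e3).round(1))
rep()
E
python3 arc.py
```

```text
angle 1.335 radius 54.1 (54.4)
1.19 [-0.1 -6.3 -5.1]
1.04 [ -0.2 -13.5  -9. ]
0.89 [ -0.2 -21.2 -11.7]
0.74 [ -0.3 -29.2 -13.3]
0.59 [ -0.4 -37.3 -13.6]
0.44 [ -0.4 -45.4 -12.7]
0.14 [ -0.5 -60.8  -7.4]
t 4.10 jig mm 63.1 90.3 z 73.2 gap 23.5 yaw-need -0.008 tilt [ 0.0114 -0.0032] F(jig) [ 1.09 -0.96] -1.59
```

Radius matches and the hinge follows. Continue the arc.

Call:
apply_moves --moves '[{"fingers": 1, "dx": 0, "dy": -0.0032, "dz": -0.0026, "yaw": 0}, {"fingers": 1, "dx": 0, "dy": -0.0032, "dz": -0.0026, "yaw": 0}, {"fingers": 1, "dx": 0, "dy": -0.0036, "dz": -0.002, "yaw": 0}, {"fingers": 1, "dx": 0, "dy": -0.0036, "dz": -0.002, "yaw": 0}, {"fingers": 1, "dx": 0, "dy": -0.0038, "dz": -0.0014, "yaw": 0}, {"fingers": 1, "dx": 0, "dy": -0.0038, "dz": -0.0014, "yaw": 0}, {"fingers": 1, "dx": 0, "dy": -0.004, "dz": -0.0008, "yaw": 0}, {"fingers": 1, "dx": 0, "dy": -0.004, "dz": -0.0008, "yaw": 0}]'

```text
time: 4.9
eef_pos: [0.5617, 0.1136, 0.0875]
ee_rot: [2.109, 2.312, 0.011]
force: [4.8, -0.4, -7.2]
finger_gap: 0.0238
```

```bash
python3 arc.py
```

```text
angle 0.706 radius 55.7 (54.4)
0.56 [-0.1 -8.3  1.1]
0.41 [ -0.1 -16.3   2.2]
0.26 [ -0.2 -24.2   4.5]
0.11 [ -0.2 -31.6   7.9]
-0.04 [ -0.3 -38.4  12.4]
t 4.90 jig mm 32.3 90.2 z 87.5 gap 23.8 yaw-need -0.009 tilt [ 0.0135 -0.003 ] F(jig) [ 4.71 -0.88] -7.24
```

Call:
apply_moves --moves '[{"fingers": 1, "dx": 0, "dy": -0.004, "dz": 0.001, "yaw": 0}, {"fingers": 1, "dx": 0, "dy": -0.004, "dz": 0.001, "yaw": 0}, {"fingers": 1, "dx": 0, "dy": -0.004, "dz": 0.001, "yaw": 0}, {"fingers": 1, "dx": 0, "dy": -0.004, "dz": 0.001, "yaw": 0}, {"fingers": 1, "dx": 0, "dy": -0.004, "dz": 0.0015, "yaw": 0}, {"fingers": 1, "dx": 0, "dy": -0.0038, "dz": 0.0015, "yaw": 0}]'

```text
time: 5.5
eef_pos: [0.544, 0.1118, 0.0861]
ee_rot: [2.103, 2.303, 0.029]
force: [3.3, -1.8, 5.5]
finger_gap: 0.0237
```

```bash
python3 arc.py
```

```text
angle 0.385 radius 55.8 (54.4)
0.24 [-0.1 -7.5  3.7]
0.09 [ -0.1 -14.9   7.1]
-0.06 [ -0.2 -21.7  11.7]
t 5.50 jig mm 14.6 90.2 z 86.1 gap 23.7 yaw-need -0.010 tilt [ 0.0296 -0.0014] F(jig) [ 3.1  -2.09] 5.50
```

Call:
apply_moves --moves '[{"fingers": 1, "dx": 0, "dy": -0.004, "dz": 0.002, "yaw": 0}, {"fingers": 1, "dx": 0, "dy": -0.004, "dz": 0.002, "yaw": 0}, {"fingers": 1, "dx": 0, "dy": -0.004, "dz": 0.0025, "yaw": 0}, {"fingers": 1, "dx": 0, "dy": -0.004, "dz": 0.0025, "yaw": 0}, {"fingers": 1, "dx": 0, "dy": -0.003, "dz": 0.002, "yaw": 0}]'

```text
time: 6.0
eef_pos: [0.5253, 0.1099, 0.0778]
ee_rot: [2.101, 2.3, 0.032]
force: [3.8, -1.5, 3.1]
finger_gap: 0.0236
```

```bash
python3 arc.py
```

```text
angle 0.015 radius 56.1 (54.4)
t 6.00 jig mm -4.3 90.2 z 77.8 gap 23.6 yaw-need -0.010 tilt [ 0.0333 -0.0025] F(jig) [ 3.61 -1.89] 3.11
```

Call:
apply_moves --moves '[{"fingers": 1, "dx": 0, "dy": -0.002, "dz": 0.002, "yaw": 0}, {"fingers": 1, "dx": 0, "dy": -0.002, "dz": 0.002, "yaw": 0}]'

```text
time: 6.2
eef_pos: [0.5223, 0.1096, 0.0754]
ee_rot: [2.1, 2.298, 0.035]
force: [2.8, -3.1, 21.7]
finger_gap: 0.0237
```

```bash
python3 arc.py
```

```text
angle -0.055 radius 55.9 (54.4)
t 6.20 jig mm -7.3 90.2 z 75.4 gap 23.7 yaw-need -0.010 tilt [ 0.0359 -0.0028] F(jig) [ 2.47 -3.38] 21.65
```

Call:
apply_moves --moves '[{"fingers": 1, "dx": 0, "dy": -0.003, "dz": 0.003, "yaw": 0}, {"fingers": 1, "dx": 0, "dy": -0.003, "dz": 0.003, "yaw": 0}]'

```text
time: 6.4
eef_pos: [0.5221, 0.1097, 0.0744]
ee_rot: [2.095, 2.292, 0.047]
force: [1.0, -3.7, 23.0]
finger_gap: 0.0235
```

```bash
python3 arc.py
```

```text
angle -0.069 radius 55.3 (54.4)
t 6.40 jig mm -7.5 90.3 z 74.4 gap 23.5 yaw-need -0.011 tilt [ 0.0473 -0.0022] F(jig) [ 0.67 -3.75] 22.97
```

Call:
apply_moves --moves '[{"fingers": 0.6, "dx": 0, "dy": 0, "dz": 0, "yaw": 0}, {"fingers": 0.5, "dx": 0, "dy": 0, "dz": 0, "yaw": 0}, {"fingers": 0.5, "dx": 0, "dy": 0, "dz": 0, "yaw": 0}, {"fingers": 0.5, "dx": 0, "dy": 0, "dz": -0.02, "yaw": 0}, {"fingers": 0.5, "dx": 0, "dy": 0, "dz": -0.03, "yaw": 0}, {"fingers": 0.5, "dx": 0, "dy": 0, "dz": -0.03, "yaw": 0}, {"fingers": 0.7, "dx": -0.03, "dy": -0.02, "dz": -0.01, "yaw": 0}, {"fingers": 1, "dx": -0.04, "dy": -0.02, "dz": 0, "yaw": 0}]'

```text
time: 7.2
eef_pos: [0.4746, 0.044, 0.1598]
ee_rot: [2.091, 2.321, 0.029]
force: [0.6, -1.6, -0.4]
finger_gap: 0.0342
```

```bash
python3 g.py -80 -92 120
```

```text
t 7.20 jig mm -61.3 29.7 z 159.8 gap 34.2 yaw-need 0.004 tilt [0.0256 0.0018] F(jig) [ 0.47 -1.68] -0.40
tool d mm [-121.6  -20.2   39.4]
```

Call:
apply_moves --moves '[{"fingers": 1, "dx": -0.03, "dy": -0.007, "dz": 0, "yaw": 0}, {"fingers": 1, "dx": -0.04, "dy": -0.007, "dz": 0, "yaw": 0}, {"fingers": 1, "dx": -0.04, "dy": -0.006, "dz": 0, "yaw": 0}, {"fingers": 1, "dx": -0.01, "dy": 0, "dz": 0, "yaw": 0}, {"fingers": 1, "dx": 0, "dy": 0, "dz": 0, "yaw": 0}]'

```text
time: 7.7
eef_pos: [0.4583, -0.0838, 0.1558]
ee_rot: [2.101, 2.325, 0.017]
force: [0.1, 1.1, -0.3]
finger_gap: 0.0005
```

```bash
python3 g.py -80 -92 70;python3 snap.py s3
```

```text
t 7.70 jig mm -90.4 -95.8 z 155.8 gap 0.5 yaw-need 0.001 tilt [0.0129 0.003 ] F(jig) [0.2  1.04] -0.32
tool d mm [ 3.7  9.3 85.9]
```

View pics/s3.png

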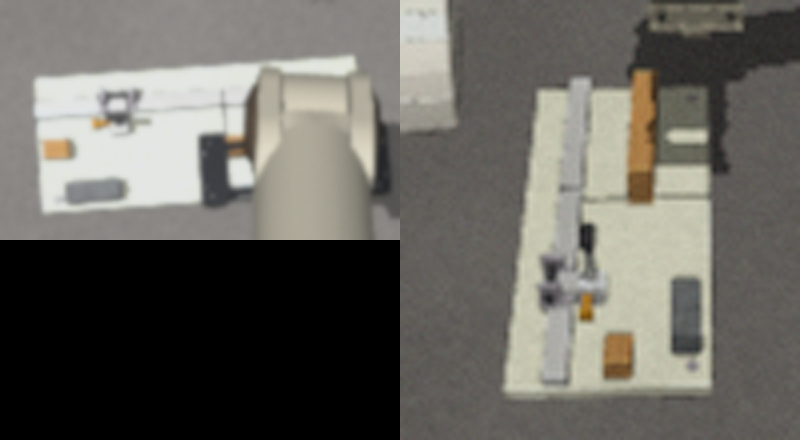

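Call:
apply_moves --moves '[{"fingers": 1, "dx": 0.003, "dy": 0.006, "dz": 0.03, "yaw": 0}, {"fingers": 1, "dx": 0, "dy": 0, "dz": 0.03, "yaw": 0}, {"fingers": 1, "dx": 0, "dy": 0, "dz": 0.025, "yaw": 0}, {"fingers": 1, "dx": 0, "dy": 0, "dz": 0, "yaw": 0}]'

```text
time: 8.2
eef_pos: [0.4676, -0.0689, 0.0692]
ee_rot: [2.085, 2.341, 0.025]
force: [0.0, -0.5, 0.8]
finger_gap: 0.0007
```

```bash
python3 g.py -80 -92 37
```

```text
t 8.20 jig mm -79.6 -81.9 z 69.2 gap 0.7 yaw-need 0.015 tilt [0.0159 0.0074] F(jig) [-0.01 -0.49] 0.84
tool d mm [-10.3  -1.1  32.2]
```

Call:
apply_moves --moves '[{"fingers": 1, "dx": -0.007, "dy": 0, "dz": 0.015, "yaw": 0.015}, {"fingers": 1, "dx": -0.005, "dy": 0, "dz": 0.012, "yaw": 0}, {"fingers": 1, "dx": 0, "dy": 0, "dz": 0.004, "yaw": 0}, {"fingers": 1, "dx": 0, "dy": 0, "dz": 0, "yaw": 0}]'

```text
time: 8.6
eef_pos: [0.4712, -0.0749, 0.0391]
ee_rot: [2.093, 2.335, 0.029]
force: [-0.1, 0.4, 0.8]
finger_gap: 0.0003
```

```bash
python3 g.py -72 -92 37
```

```text
t 8.60 jig mm -76.6 -88.3 z 39.1 gap 0.3 yaw-need 0.009 tilt [0.0169 0.01  ] F(jig) [-0.06  0.42] 0.77
tool d mm [-3.7  4.5  2.1]
```

Call:
apply_moves --moves '[{"fingers": 1, "dx": -0.004, "dy": 0.007, "dz": 0.001, "yaw": 0.01}, {"fingers": 1, "dx": 0, "dy": 0.007, "dz": 0, "yaw": 0}, {"fingers": 1, "dx": 0, "dy": 0.006, "dz": 0, "yaw": 0}, {"fingers": 1, "dx": 0, "dy": 0.006, "dz": 0, "yaw": 0}, {"fingers": 1, "dx": 0, "dy": 0.006, "dz": 0, "yaw": 0}, {"fingers": 1, "dx": 0, "dy": 0.006, "dz": 0, "yaw": 0}]'

```text
time: 9.2
eef_pos: [0.5138, -0.0749, 0.0413]
ee_rot: [2.104, 2.322, 0.032]
force: [-1.2, -0.0, -0.5]
finger_gap: 0.0004
```

```bash
python3 g.py -22 -92 37;python3 snap.py s4
```

```text
t 9.20 jig mm -34.3 -92.5 z 41.3 gap 0.4 yaw-need -0.002 tilt [0.0197 0.0095] F(jig) [-1.21  0.1 ] -0.46
tool d mm [ 0.5 12.2  4.6]
```

View pics/s4.png

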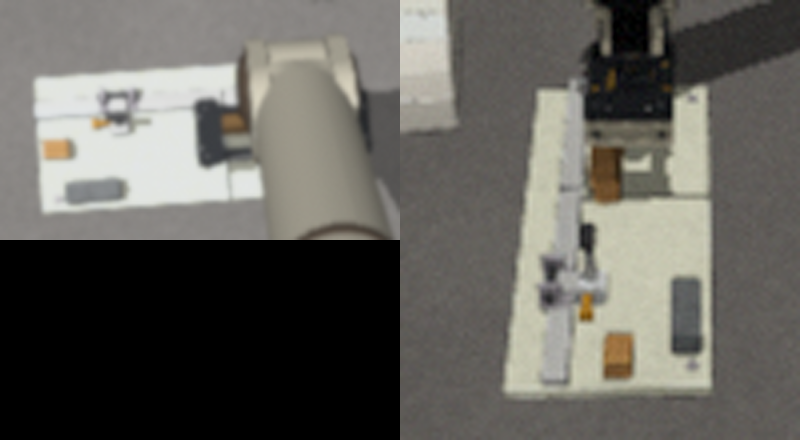

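Call:
apply_moves --moves '[{"fingers": 1, "dx": 0, "dy": 0.004, "dz": 0.002, "yaw": 0}, {"fingers": 1, "dx": 0, "dy": 0.003, "dz": 0.001, "yaw": 0}]'

```text
time: 9.5
eef_pos: [0.521, -0.0741, 0.0382]
ee_rot: [2.104, 2.322, 0.031]
force: [-1.4, -0.2, 0.6]
finger_gap: 0.0005
```

```bash
python3 g.py -22 -92 37
```

```text
t 9.50 jig mm -27.0 -92.4 z 38.2 gap 0.5 yaw-need -0.002 tilt [0.0194 0.0095] F(jig) [-1.37 -0.03] 0.65
tool d mm [0.4 5.  1.3]
```

Call:
apply_moves --moves '[{"fingers": 1, "dx": 0, "dy": 0.002, "dz": 0, "yaw": 0}, {"fingers": 1, "dx": 0, "dy": 0.002, "dz": 0, "yaw": 0}]'

```text
time: 9.7
eef_pos: [0.5246, -0.0737, 0.0379]
ee_rot: [2.105, 2.323, 0.03]
force: [-1.9, 0.2, 0.2]
finger_gap: 0.0005
```

```bash
python3 g.py -22 -92 37
```

```text
t 9.70 jig mm -23.4 -92.4 z 37.9 gap 0.5 yaw-need -0.002 tilt [0.0179 0.0095] F(jig) [-1.83  0.4 ] 0.22
tool d mm [0.4 1.4 0.9]
```

Call:
apply_moves --moves '[{"fingers": 1, "dx": 0, "dy": 0.001, "dz": 0, "yaw": 0}, {"fingers": 1, "dx": 0, "dy": 0.001, "dz": 0, "yaw": 0}]'

```text
time: 9.9
eef_pos: [0.5262, -0.0736, 0.0378]
ee_rot: [2.105, 2.324, 0.028]
force: [-3.4, -0.7, 3.3]
finger_gap: 0.0006
```

```bash
python3 g.py -22 -92 37
```

```text
t 9.90 jig mm -21.8 -92.5 z 37.8 gap 0.6 yaw-need -0.002 tilt [0.0166 0.0093] F(jig) [-3.5  -0.33] 3.29
tool d mm [ 0.5 -0.2  0.8]
```

Call:
apply_moves --moves '[{"fingers": 1, "dx": 0, "dy": 0.002, "dz": 0, "yaw": 0}]'

```text
time: 10.0
eef_pos: [0.5262, -0.0736, 0.0375]
ee_rot: [2.107, 2.325, 0.024]
force: [-7.0, -1.3, 5.4]
finger_gap: 0.0003
```

```bash
python3 g.py -22 -92 37
```

```text
t 10.00 jig mm -21.7 -92.5 z 37.5 gap 0.3 yaw-need -0.002 tilt [0.0127 0.009 ] F(jig) [-7.06 -0.56] 5.40
tool d mm [ 0.5 -0.3  0.5]
```

Call:
apply_moves --moves '[{"fingers": 1, "dx": 0, "dy": -0.006, "dz": 0, "yaw": 0}, {"fingers": 1, "dx": 0, "dy": -0.015, "dz": -0.005, "yaw": 0}, {"fingers": 1, "dx": -0.02, "dy": 0, "dz": -0.005, "yaw": 0}, {"fingers": 1, "dx": -0.03, "dy": 0, "dz": 0, "yaw": 0}, {"fingers": 1, "dx": -0.03, "dy": 0, "dz": 0, "yaw": 0}, {"fingers": 1, "dx": -0.03, "dy": 0, "dz": 0, "yaw": 0}, {"fingers": 1, "dx": 0, "dy": 0, "dz": 0, "yaw": 0}]'

```text
time: 10.7
eef_pos: [0.5196, -0.1872, 0.0479]
ee_rot: [2.095, 2.325, 0.035]
force: [-0.9, -0.5, -0.3]
finger_gap: 0.0003
```

```bash
python3 g.py -4 -206 38;python3 snap.py s5
```

```text
t 10.70 jig mm -39.8 -204.9 z 47.9 gap 0.3 yaw-need 0.004 tilt [0.0237 0.0088] F(jig) [-0.92 -0.46] -0.31
tool d mm [-1.3 35.5 10.7]
```

View pics/s5.png

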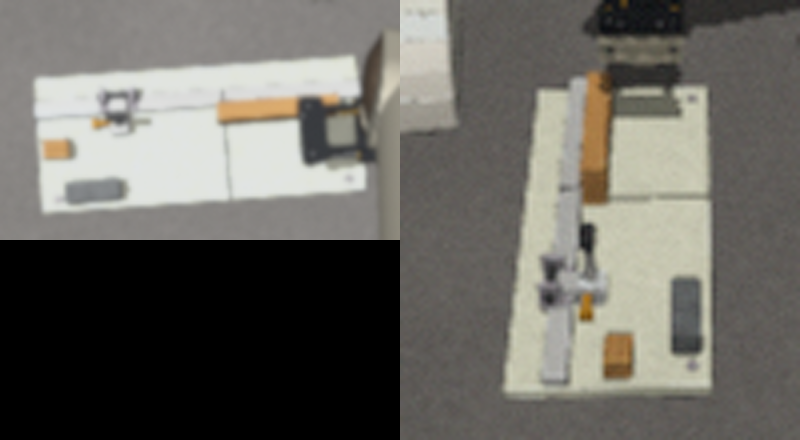

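Call:
apply_moves --moves '[{"fingers": 1, "dx": -0.003, "dy": 0.018, "dz": 0.005, "yaw": 0}, {"fingers": 1, "dx": 0, "dy": 0.014, "dz": 0.005, "yaw": 0}, {"fingers": 1, "dx": 0, "dy": 0, "dz": 0, "yaw": 0}]'

```text
time: 11.1
eef_pos: [0.5528, -0.1772, 0.0381]
ee_rot: [2.089, 2.336, 0.041]
force: [0.4, -0.3, -0.2]
finger_gap: 0.0
```

```bash
python3 g.py -4 -185 37
```

```text
t 11.10 jig mm -5.7 -198.3 z 38.1 gap 0.0 yaw-need 0.012 tilt [0.0231 0.0144] F(jig) [ 0.33 -0.29] -0.15
tool d mm [13.2  1.8  1.3]
```

Call:
apply_moves --moves '[{"fingers": 1, "dx": 0.008, "dy": 0.001, "dz": 0, "yaw": 0.01}, {"fingers": 1, "dx": 0.007, "dy": 0, "dz": 0, "yaw": 0}, {"fingers": 1, "dx": 0.006, "dy": 0, "dz": 0, "yaw": 0}, {"fingers": 1, "dx": 0.006, "dy": 0, "dz": 0, "yaw": 0}, {"fingers": 1, "dx": 0.006, "dy": 0, "dz": 0, "yaw": 0}]'

```text
time: 11.6
eef_pos: [0.5481, -0.1393, 0.0383]
ee_rot: [2.1, 2.33, 0.039]
force: [0.0, -0.3, 0.2]
finger_gap: 0.0005
```

```bash
python3 g.py -4 -110 37
```

```text
t 11.60 jig mm -6.6 -160.0 z 38.3 gap 0.5 yaw-need 0.004 tilt [0.0206 0.0153] F(jig) [-0.02 -0.33] 0.21
tool d mm [50.   2.7  2. ]
```

Call:
apply_moves --moves '[{"fingers": 1, "dx": 0.006, "dy": 0.0015, "dz": 0, "yaw": 0}, {"fingers": 1, "dx": 0.006, "dy": 0.001, "dz": 0, "yaw": 0}, {"fingers": 1, "dx": 0.006, "dy": 0.0005, "dz": 0, "yaw": 0}, {"fingers": 1, "dx": 0.004, "dy": 0, "dz": 0, "yaw": 0}]'

```text
time: 12.0
eef_pos: [0.5482, -0.1154, 0.039]
ee_rot: [2.1, 2.33, 0.038]
force: [-0.8, 0.2, 0.1]
finger_gap: 0.0007
```

```bash
python3 g.py -4 -110 37;python3 snap.py s6
```

```text
t 12.00 jig mm -4.1 -136.3 z 39.0 gap 0.7 yaw-need 0.004 tilt [0.0201 0.0145] F(jig) [-0.75  0.28] 0.10
tool d mm [26.3  0.1  2.3]
```

View pics/s6.png

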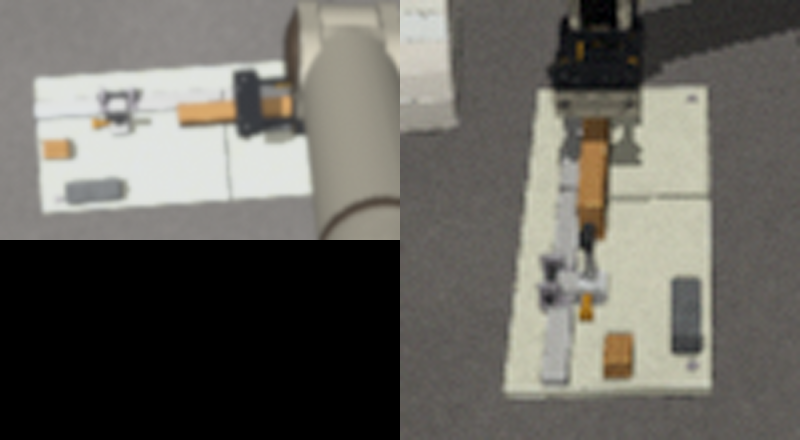

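```bash
cat > bar.py <<'E'
import sys
from m import *
from g import w2j
def up(c,x0,y0,x1,y1,f=6):
    a=cv2.resize(c["img"][y0:y1,x0:x1],None,fx=f,fy=f,interpolation=cv2.INTER_CUBIC);return a
for n,c,roi in(("top",t,(285,150,375,215)),("side",s,(270,165,310,235))):
    f=6;a=up(c,*roi,f);h=cv2.cvtColor(a,cv2.COLOR_RGB2HSV)
    m=((h[...,0]>5)&(h[...,0]<25)&(h[...,1]>110)&(h[...,2]>int(sys.argv[2]))).astype(np.uint8)
    cs,_=cv2.findContours(m,cv2.RETR_EXTERNAL,cv2.CHAIN_APPROX_NONE)
    b=max(cs,key=cv2.contourArea).reshape(-1,2);uv=(b+.5)/f-.5+[roi[0],roi[1]]
    J=np.array([w2j(p) for p in ray(c,uv,.052)])*1e3
    print(n,"y range",J[:,1].min(),J[:,1].max())
    for y0 in np.arange(-150,75,15):
        k=J[(abs(J[:,1]-y0)<4)]
        if len(k)>3:print("y",y0,"x %.1f %.1f"%(k[:,0].min(),k[:,0].max()))
E
python3 bar.py s5.pkl 150;echo;python3 bar.py s6.pkl 150
```

```text
top y range -114.18710242584498 -25.761620105934828
y -105 x -12.6 5.2
y -90 x -12.3 5.0
y -75 x -13.1 5.4
y -60 x -12.8 5.3
y -45 x -12.4 4.9
y -30 x -13.2 5.2
side y range -158.7355342328689 -21.783227837446407
y -150 x -0.1 10.0
y -135 x -1.3 9.0
y -120 x -9.0 9.1
y -105 x -8.5 9.3
y -90 x -8.3 9.6
y -75 x -7.9 8.8
y -60 x -8.1 9.3
y -45 x -9.1 8.8
y -30 x -9.2 9.1

top y range -42.71562924504717 19.4718855362738
y -45 x -8.5 3.9
y -30 x -11.3 6.4
y -15 x -12.4 5.9
y 0 x -12.2 5.8
y 15 x -11.4 5.7
side y range -57.12666425960046 25.54140036934232
y -60 x -6.3 7.5
y -45 x -9.6 8.8
y -30 x -8.0 10.3
y -15 x -8.1 8.9
y 0 x -7.6 9.5
y 15 x -9.1 9.0
```

Call:
apply_moves --moves '[{"fingers": 1, "dx": 0.006, "dy": 0, "dz": 0.001, "yaw": 0}, {"fingers": 1, "dx": 0.006, "dy": 0, "dz": 0.001, "yaw": 0}, {"fingers": 1, "dx": 0.006, "dy": 0, "dz": 0, "yaw": 0}, {"fingers": 1, "dx": 0.006, "dy": 0, "dz": 0, "yaw": 0}, {"fingers": 1, "dx": 0.002, "dy": 0, "dz": 0, "yaw": 0}]'

```text
time: 12.6
eef_pos: [0.546, -0.0882, 0.0373]
ee_rot: [2.1, 2.328, 0.039]
force: [-0.4, -0.2, 0.8]
finger_gap: 0.0007
```

```bash
python3 g.py -4 -100 37
```

```text
t 12.60 jig mm -3.6 -108.9 z 37.3 gap 0.7 yaw-need 0.003 tilt [0.0213 0.0143] F(jig) [-0.46 -0.19] 0.81
tool d mm [ 8.9 -0.4  0.4]
```

Call:
apply_moves --moves '[{"fingers": 1, "dx": 0.0015, "dy": 0, "dz": 0, "yaw": 0}, {"fingers": 1, "dx": 0.0015, "dy": 0, "dz": 0, "yaw": 0}, {"fingers": 1, "dx": 0.0015, "dy": 0, "dz": 0, "yaw": 0}, {"fingers": 1, "dx": 0.0015, "dy": 0, "dz": 0, "yaw": 0}]'

```text
time: 13.0
eef_pos: [0.5452, -0.0814, 0.0373]
ee_rot: [2.099, 2.329, 0.039]
force: [0.4, -1.4, -0.3]
finger_gap: 0.0002
```

```bash
python3 g.py -4 -100 37
```

```text
t 13.00 jig mm -3.6 -102.2 z 37.3 gap 0.2 yaw-need 0.003 tilt [0.0211 0.0143] F(jig) [ 0.24 -1.46] -0.34
tool d mm [ 2.2 -0.4  0.4]
```

Call:
apply_moves --moves '[{"fingers": 1, "dx": 0.0015, "dy": 0, "dz": 0, "yaw": 0}, {"fingers": 1, "dx": 0.0015, "dy": 0, "dz": 0, "yaw": 0}]'

```text
time: 13.2
eef_pos: [0.5449, -0.0785, 0.0373]
ee_rot: [2.1, 2.328, 0.039]
force: [-0.2, -0.7, -0.4]
finger_gap: 0.0001
```

```bash
python3 g.py -4 -100 37
```

```text
t 13.20 jig mm -3.7 -99.3 z 37.3 gap 0.1 yaw-need 0.003 tilt [0.0211 0.0142] F(jig) [-0.29 -0.69] -0.38
tool d mm [-0.7 -0.3  0.3]
```

Call:
apply_moves --moves '[{"fingers": 1, "dx": 0.0015, "dy": 0, "dz": 0, "yaw": 0}, {"fingers": 1, "dx": 0.0015, "dy": 0, "dz": 0, "yaw": 0}, {"fingers": 1, "dx": 0.001, "dy": 0, "dz": 0, "yaw": 0}]'

```text
time: 13.5
eef_pos: [0.5443, -0.0742, 0.0373]
ee_rot: [2.1, 2.328, 0.039]
force: [0.3, -0.7, -0.1]
finger_gap: 0.0003
```

Call:
apply_moves --moves '[{"fingers": 1, "dx": 0.0015, "dy": 0, "dz": 0, "yaw": 0}, {"fingers": 1, "dx": 0.0015, "dy": 0, "dz": 0, "yaw": 0}, {"fingers": 1, "dx": 0.001, "dy": 0, "dz": 0, "yaw": 0}]'

```text
time: 13.8
eef_pos: [0.5438, -0.0698, 0.0373]
ee_rot: [2.1, 2.328, 0.039]
force: [0.1, -0.2, 0.7]
finger_gap: 0.0006
```

```bash
python3 snap.py s7; python3 bar.py s7.pkl 150; python3 - <<'E'
import pickle,cv2
d=pickle.load(open("s7.pkl","rb"))
a=d["top"]["img"][160:210,240:320,::-1];cv2.imwrite("pics/s7b.png",cv2.resize(a,None,fx=9,fy=9,interpolation=cv2.INTER_CUBIC))
E
```

```text
top y range 5.783235172765603 44.22421132706823
y 15 x -13.2 5.0
y 30 x -12.9 4.8
y 45 x -12.7 4.4
side y range -14.121823412617385 54.74949803063116
y -15 x -4.9 8.6
y 0 x -8.8 9.7
y 15 x -8.4 9.0
y 30 x -9.2 8.9
y 45 x -9.8 9.4
```

View pics/s7b.png

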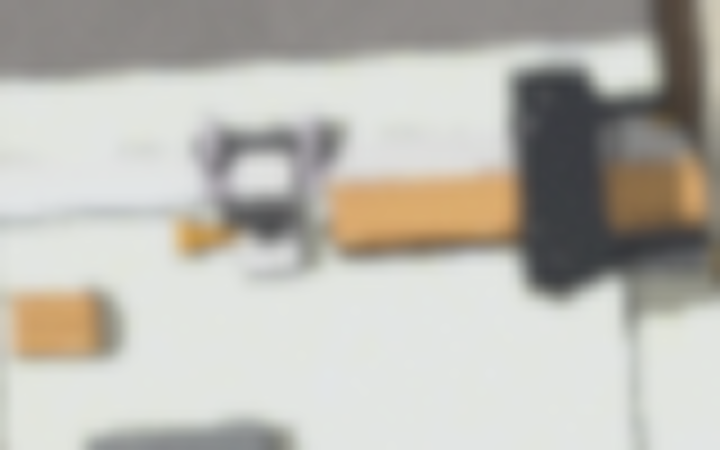

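Call:
apply_moves --moves '[{"fingers": 1, "dx": 0.0015, "dy": 0, "dz": 0, "yaw": 0}, {"fingers": 1, "dx": 0.0015, "dy": 0, "dz": 0, "yaw": 0}]'

```text
time: 14.1
eef_pos: [0.5435, -0.0667, 0.0373]
ee_rot: [2.101, 2.328, 0.038]
force: [-0.1, -0.9, 0.3]
finger_gap: 0.0002
```

Call:
apply_moves --moves '[{"fingers": 1, "dx": 0.0015, "dy": 0, "dz": 0, "yaw": 0}, {"fingers": 1, "dx": 0.001, "dy": 0, "dz": 0, "yaw": 0}]'

```text
time: 14.3
eef_pos: [0.5431, -0.0639, 0.0373]
ee_rot: [2.101, 2.328, 0.038]
force: [0.4, 0.2, -0.3]
finger_gap: 0.0004
```

Call:
apply_moves --moves '[{"fingers": 1, "dx": 0.001, "dy": 0, "dz": 0, "yaw": 0}, {"fingers": 1, "dx": 0.001, "dy": 0, "dz": 0, "yaw": 0}]'

```text
time: 14.5
eef_pos: [0.5429, -0.0617, 0.0374]
ee_rot: [2.1, 2.328, 0.038]
force: [-0.8, -0.3, -0.1]
finger_gap: 0.0005
```

Call:
apply_moves --moves '[{"fingers": 1, "dx": 0.001, "dy": 0, "dz": 0, "yaw": 0}, {"fingers": 1, "dx": 0.001, "dy": 0, "dz": 0, "yaw": 0}]'

```text
time: 14.7
eef_pos: [0.5427, -0.0597, 0.0374]
ee_rot: [2.1, 2.328, 0.038]
force: [1.0, -4.1, 0.2]
finger_gap: 0.0001
```

```bash
python3 g.py; python3 snap.py s8; python3 bar.py s8.pkl 150; python3 - <<'E'
import pickle,cv2
d=pickle.load(open("s8.pkl","rb"))
import numpy as np
a=d["top"]["img"][160:210,250:310,::-1];b=d["side"]["img"][190:250,260:310,::-1]
r=lambda i,f:cv2.resize(i,None,fx=f,fy=f,interpolation=cv2.INTER_CUBIC)
a=r(a,7);b=r(b,7);a=cv2.copyMakeBorder(a,0,b.shape[0]-a.shape[0],0,0,cv2.BORDER_CONSTANT)
cv2.imwrite("pics/s8b.png",np.hstack([a,b]))
E
```

```text
t 14.70 jig mm -4.0 -80.3 z 37.4 gap 0.1 yaw-need 0.003 tilt [0.0206 0.0142] F(jig) [ 0.54 -4.17] 0.19
top y range 16.551777723374446 44.22421132706823
y 15 x -12.7 3.8
y 30 x -13.0 4.4
y 45 x -12.7 4.3
side y range -3.7060370435680605 53.93969890459607
y 0 x -8.3 9.5
y 15 x -8.7 9.0
y 30 x -9.0 8.9
y 45 x -9.6 9.3
```

View pics/s8b.png

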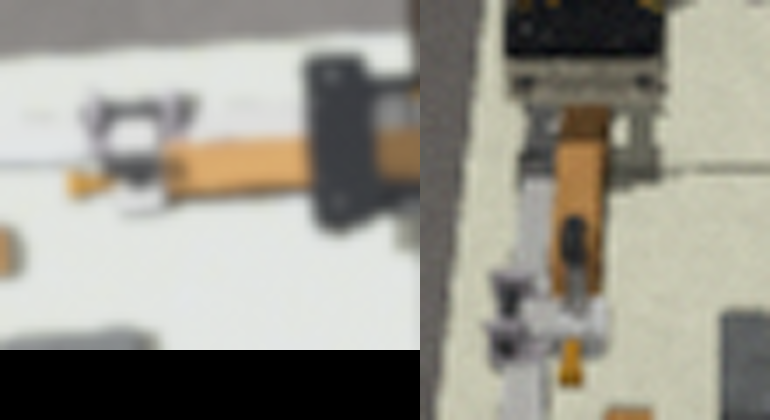

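Call:
apply_moves --moves '[{"fingers": 1, "dx": 0.0013, "dy": 0, "dz": 0, "yaw": 0}]'

```text
time: 14.9
eef_pos: [0.5428, -0.0597, 0.0375]
ee_rot: [2.101, 2.326, 0.037]
force: [0.2, -5.6, 1.2]
finger_gap: 0.0004
```

Call:
apply_moves --moves '[{"fingers": 1, "dx": 0.0015, "dy": 0, "dz": 0, "yaw": 0}]'

```text
time: 15.0
eef_pos: [0.5428, -0.0596, 0.0377]
ee_rot: [2.101, 2.324, 0.036]
force: [1.3, -5.6, 0.5]
finger_gap: 0.0004
```

Steady about 5.6 N; hold it a moment longer.

Call:
apply_moves --moves '[{"fingers": 1, "dx": 0.0016, "dy": 0, "dz": 0, "yaw": 0}, {"fingers": 1, "dx": 0.0016, "dy": 0, "dz": 0, "yaw": 0}]'

```text
time: 15.2
eef_pos: [0.5429, -0.0596, 0.0381]
ee_rot: [2.103, 2.319, 0.033]
force: [1.2, -5.3, 0.5]
finger_gap: 0.0003
```

```bash
python3 g.py
```

```text
t 15.20 jig mm -3.7 -80.3 z 38.1 gap 0.3 yaw-need -0.003 tilt [0.0225 0.0083] F(jig) [ 0.66 -5.36] 0.51
```

Call:
apply_moves --moves '[{"fingers": 1, "dx": 0.0018, "dy": 0, "dz": 0, "yaw": 0}, {"fingers": 1, "dx": 0.0018, "dy": 0, "dz": 0, "yaw": 0}]'

```text
time: 15.4
eef_pos: [0.543, -0.0596, 0.0385]
ee_rot: [2.104, 2.313, 0.03]
force: [0.6, -6.6, 0.9]
finger_gap: 0.0007
```

Call:
apply_moves --moves '[{"fingers": 1, "dx": -0.003, "dy": 0, "dz": 0, "yaw": 0}, {"fingers": 1, "dx": -0.01, "dy": 0, "dz": 0, "yaw": 0}, {"fingers": 1, "dx": -0.02, "dy": 0, "dz": 0, "yaw": 0}, {"fingers": 1, "dx": -0.03, "dy": 0, "dz": -0.01, "yaw": 0}, {"fingers": 1, "dx": -0.03, "dy": -0.02, "dz": -0.02, "yaw": 0}, {"fingers": 1, "dx": -0.03, "dy": -0.03, "dz": -0.03, "yaw": 0}, {"fingers": 1, "dx": -0.02, "dy": -0.03, "dz": -0.03, "yaw": 0}]'

```text
time: 16.1
eef_pos: [0.4762, -0.2069, 0.1236]
ee_rot: [2.094, 2.336, 0.039]
force: [-0.1, 0.1, 0.3]
finger_gap: 0.0004
```

```bash
python3 g.py; python3 snap.py s9; python3 bar.py s9.pkl 150; python3 - <<'E'
import pickle,cv2
d=pickle.load(open("s9.pkl","rb"))
import numpy as np
a=d["top"]["img"][160:210,250:330,::-1];b=d["side"]["img"][180:250,260:310,::-1]
r=lambda i,f:cv2.resize(i,None,fx=f,fy=f,interpolation=cv2.INTER_CUBIC)
a=r(a,6);b=r(b,6);a=cv2.copyMakeBorder(a,0,b.shape[0]-a.shape[0],0,0,cv2.BORDER_CONSTANT)
cv2.imwrite("pics/s9b.png",np.hstack([a,b]))
E
```

```text
t 16.10 jig mm -84.8 -220.1 z 123.6 gap 0.4 yaw-need 0.009 tilt [0.0202 0.0156] F(jig) [-0.05  0.09] 0.31
top y range -58.30532024853584 44.22421132706823
y -60 x -12.1 3.4
y -45 x -12.3 4.7
y -30 x -13.2 5.7
y -15 x -12.9 5.0
y 0 x -12.9 4.8
y 15 x -13.2 4.9
y 30 x -12.8 4.8
y 45 x -12.7 4.4
side y range -56.94365144234365 52.33197940406626
y -60 x -7.5 7.5
y -45 x -10.4 8.8
y -30 x -10.3 9.2
y -15 x -8.9 9.5
y 0 x -8.2 9.6
y 15 x -7.9 9.0
y 30 x -9.2 9.2
y 45 x -9.3 9.6
```

View pics/s9b.png

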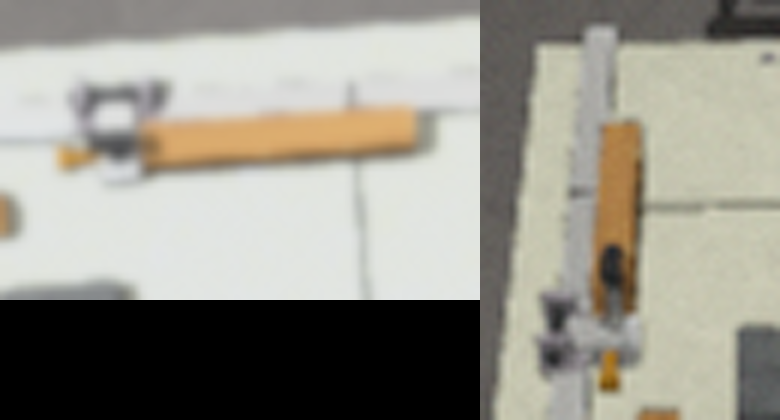

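Call:
apply_moves --moves '[{"fingers": 0.8, "dx": 0.03, "dy": 0, "dz": -0.03, "yaw": 0.01}, {"fingers": 0.6, "dx": 0.04, "dy": 0.01, "dz": -0.01, "yaw": 0}, {"fingers": 0.5, "dx": 0.045, "dy": 0.012, "dz": 0, "yaw": 0}, {"fingers": 0.5, "dx": 0.045, "dy": 0.012, "dz": 0, "yaw": 0}, {"fingers": 0.5, "dx": 0.045, "dy": 0.012, "dz": 0, "yaw": 0}, {"fingers": 0.5, "dx": 0.045, "dy": 0.012, "dz": 0, "yaw": 0}, {"fingers": 0.5, "dx": 0.03, "dy": 0.012, "dz": 0, "yaw": 0}, {"fingers": 0.5, "dx": 0, "dy": 0, "dz": 0, "yaw": 0}]'

```text
time: 17.0
eef_pos: [0.5218, 0.084, 0.172]
ee_rot: [2.12, 2.306, 0.048]
force: [-0.2, -0.0, -0.8]
finger_gap: 0.0457
```

```bash
python3 g.py -6 90 120
```

```text
t 17.00 jig mm -10.4 64.7 z 172.0 gap 45.7 yaw-need -0.016 tilt [0.0268 0.017 ] F(jig) [-0.2  -0.02] -0.84
tool d mm [24.6  2.5 52.5]
```

```bash
python3 - <<'E'
import sys;sys.argv=['',"s9.pkl"]
from m import *
from g import w2j
for u in([269,184],[269.7,185],[270.5,184]):
    X=tri(t,[u],s,[[281.5,222.7]])[0];print(X,w2j(X)*1e3)
E
```

```text
[0.5245 0.1087 0.0796] [-5.2326 89.0735]
[0.5234 0.1068 0.0777] [-6.5252 87.2517]
[0.5253 0.1045 0.0758] [-4.8415 84.862 ]
```

Call:
apply_moves --moves '[{"fingers": 0.5, "dx": 0.018, "dy": 0.001, "dz": 0.025, "yaw": -0.015}, {"fingers": 0.5, "dx": 0.003, "dy": 0, "dz": 0.025, "yaw": 0}, {"fingers": 0.5, "dx": 0, "dy": 0, "dz": 0, "yaw": 0}]'

```text
time: 17.3
eef_pos: [0.5228, 0.1089, 0.1211]
ee_rot: [2.097, 2.328, 0.051]
force: [-0.7, -0.0, 0.3]
finger_gap: 0.0459
```

```bash
python3 g.py -6 90 80
```

```text
t 17.30 jig mm -6.9 89.4 z 121.1 gap 45.9 yaw-need 0.004 tilt [0.0278 0.0188] F(jig) [-0.71  0.07] 0.34
tool d mm [-0.1 -0.4 41.1]
```

Call:
apply_moves --moves '[{"fingers": 0.5, "dx": 0, "dy": 0, "dz": 0.01, "yaw": 0}, {"fingers": 0.5, "dx": 0, "dy": 0, "dz": 0.01, "yaw": 0}, {"fingers": 0.5, "dx": 0, "dy": 0, "dz": 0, "yaw": 0}]'

```text
time: 17.6
eef_pos: [0.5239, 0.1078, 0.1007]
ee_rot: [2.099, 2.326, 0.051]
force: [0.4, -1.1, -0.6]
finger_gap: 0.046
```

```bash
python3 g.py -6 90 80
```

```text
t 17.60 jig mm -5.9 88.3 z 100.7 gap 46.0 yaw-need 0.002 tilt [0.0281 0.0186] F(jig) [ 0.33 -1.16] -0.64
tool d mm [ 1.4 -0.8 20.7]
```

Call:
apply_moves --moves '[{"fingers": 0.5, "dx": 0.002, "dy": -0.001, "dz": 0.01, "yaw": 0}, {"fingers": 0.5, "dx": 0.0005, "dy": 0, "dz": 0.009, "yaw": 0}, {"fingers": 0.5, "dx": 0, "dy": 0, "dz": 0, "yaw": 0}]'

```text
time: 17.9
eef_pos: [0.5242, 0.1094, 0.0812]
ee_rot: [2.1, 2.322, 0.053]
force: [-0.5, -0.2, 0.1]
finger_gap: 0.0457
```

```bash
python3 g.py -6 90 80
```

```text
t 17.90 jig mm -5.4 89.8 z 81.2 gap 45.7 yaw-need 0.000 tilt [0.0302 0.0183] F(jig) [-0.52 -0.14] 0.08
tool d mm [ 0.1 -0.6  1.2]
```

Call:
apply_moves --moves '[{"fingers": 0.65, "dx": 0, "dy": 0, "dz": 0.002, "yaw": 0}, {"fingers": 0.8, "dx": 0, "dy": 0, "dz": 0, "yaw": 0}, {"fingers": 1, "dx": 0, "dy": 0, "dz": 0, "yaw": 0}, {"fingers": 1, "dx": 0, "dy": 0, "dz": 0, "yaw": 0}, {"fingers": 1, "dx": 0, "dy": 0, "dz": 0, "yaw": 0}]' --force 20

```text
time: 18.4
eef_pos: [0.5245, 0.1097, 0.0793]
ee_rot: [2.1, 2.322, 0.054]
force: [1.2, 0.5, -3.2]
finger_gap: 0.0239
```

```bash
python3 arc.py
```

```text
angle 0.018 radius 57.7 (54.4)
t 18.40 jig mm -5.1 90.1 z 79.3 gap 23.9 yaw-need 0.000 tilt [0.0307 0.0185] F(jig) [1.24 0.35] -3.24
```

Call:
apply_moves --moves '[{"fingers": 1, "dx": 0, "dy": 0.0034, "dz": -0.0022, "yaw": 0}, {"fingers": 1, "dx": 0, "dy": 0.0034, "dz": -0.0022, "yaw": 0}, {"fingers": 1, "dx": 0, "dy": 0.0037, "dz": -0.0016, "yaw": 0}, {"fingers": 1, "dx": 0, "dy": 0.0037, "dz": -0.0016, "yaw": 0}, {"fingers": 1, "dx": 0, "dy": 0.004, "dz": -0.001, "yaw": 0}, {"fingers": 1, "dx": 0, "dy": 0.004, "dz": -0.001, "yaw": 0}]'

```text
time: 19.0
eef_pos: [0.538, 0.1111, 0.0865]
ee_rot: [-2.104, -2.33, -0.029]
force: [-4.7, 0.2, -0.6]
finger_gap: 0.0241
```

```bash
python3 arc.py
```

```text
angle 0.284 radius 57.8 (54.4)
0.13 [-0.1 -6.4  6.5]
-0.02 [ -0.1 -13.3  10.8]
t 19.00 jig mm 8.5 90.1 z 86.5 gap 24.1 yaw-need 0.002 tilt [0.0112 0.0146] F(jig) [-4.7   0.68] -0.56
```

Call:
apply_moves --moves '[{"fingers": 1, "dx": 0, "dy": 0.0042, "dz": -0.001, "yaw": 0}, {"fingers": 1, "dx": 0, "dy": 0.0042, "dz": -0.0008, "yaw": 0}, {"fingers": 1, "dx": 0, "dy": 0.0042, "dz": -0.0006, "yaw": 0}, {"fingers": 1, "dx": 0, "dy": 0.0042, "dz": -0.0004, "yaw": 0}, {"fingers": 1, "dx": 0, "dy": 0.0042, "dz": 0, "yaw": 0}, {"fingers": 1, "dx": 0, "dy": 0.0042, "dz": 0.0002, "yaw": 0}, {"fingers": 1, "dx": 0, "dy": 0.0042, "dz": 0.0006, "yaw": 0}, {"fingers": 1, "dx": 0, "dy": 0.004, "dz": 0.001, "yaw": 0}]'

```text
time: 19.8
eef_pos: [0.566, 0.1139, 0.0895]
ee_rot: [-2.098, -2.325, -0.007]
force: [-5.7, -0.5, 1.4]
finger_gap: 0.0238
```

```bash
python3 arc.py
```

```text
angle 0.777 radius 58.2 (54.4)
0.63 [-0.  -8.7  3.2]
0.48 [ -0.  -16.8   3.8]
0.33 [ -0.  -24.7   5.7]
0.18 [ -0.  -32.3   8.7]
0.03 [ -0.  -39.4  12.8]
t 19.80 jig mm 36.6 90.1 z 89.5 gap 23.8 yaw-need 0.002 tilt [-0.0042  0.0095] F(jig) [-5.71  0.12] 1.44
```

Call:
apply_moves --moves '[{"fingers": 1, "dx": 0, "dy": 0.004, "dz": 0.0014, "yaw": 0}, {"fingers": 1, "dx": 0, "dy": 0.004, "dz": 0.0016, "yaw": 0}, {"fingers": 1, "dx": 0, "dy": 0.0038, "dz": 0.0018, "yaw": 0}, {"fingers": 1, "dx": 0, "dy": 0.0036, "dz": 0.002, "yaw": 0}, {"fingers": 1, "dx": 0, "dy": 0.0034, "dz": 0.0024, "yaw": 0}, {"fingers": 1, "dx": 0, "dy": 0.0034, "dz": 0.0026, "yaw": 0}, {"fingers": 1, "dx": 0, "dy": 0.0032, "dz": 0.0028, "yaw": 0}, {"fingers": 1, "dx": 0, "dy": 0.003, "dz": 0.003, "yaw": 0}]'

```text
time: 20.6
eef_pos: [0.5948, 0.1169, 0.0778]
ee_rot: [-2.099, -2.324, 0.002]
force: [-5.7, 0.0, 1.9]
finger_gap: 0.024
```

```bash
python3 arc.py
```

```text
angle 1.316 radius 59.2 (54.4)
1.17 [ 0.  -9.7 -0.9]
1.02 [  0.1 -17.   -4.5]
0.87 [  0.1 -24.8  -6.9]
0.72 [  0.1 -32.9  -8.2]
0.57 [  0.1 -41.   -8.2]
0.42 [  0.1 -49.1  -7. ]
0.12 [  0.1 -64.2  -1.1]
t 20.60 jig mm 65.5 90.2 z 77.8 gap 24.0 yaw-need 0.002 tilt [-0.0083  0.0059] F(jig) [-5.71  0.6 ] 1.90
```

Call:
apply_moves --moves '[{"fingers": 1, "dx": 0, "dy": 0.0028, "dz": 0.003, "yaw": 0}, {"fingers": 1, "dx": 0, "dy": 0.0026, "dz": 0.0032, "yaw": 0}, {"fingers": 1, "dx": 0, "dy": 0.0024, "dz": 0.0034, "yaw": 0}, {"fingers": 1, "dx": 0, "dy": 0.0024, "dz": 0.0036, "yaw": 0}, {"fingers": 1, "dx": 0, "dy": 0.002, "dz": 0.0036, "yaw": 0}, {"fingers": 1, "dx": 0, "dy": 0, "dz": 0, "yaw": 0}]'

```text
time: 21.2
eef_pos: [0.6075, 0.1182, 0.0648]
ee_rot: [-2.099, -2.323, 0.007]
force: [-3.6, 1.1, -3.5]
finger_gap: 0.0238
```

```bash
python3 arc.py|grep -v '\['; python3 g.py
```

```text
angle 1.621 radius 60.1 (54.4)
t 21.20 jig mm 78.3 90.2 z 64.8 gap 23.8 yaw-need 0.001 tilt [-0.0107  0.0037] F(jig) [-3.51  1.49] -3.48
```

Call:
apply_moves --moves '[{"fingers": 1, "dx": 0, "dy": 0.001, "dz": 0.0035, "yaw": 0}, {"fingers": 0.7, "dx": 0, "dy": 0, "dz": 0, "yaw": 0}, {"fingers": 0.5, "dx": 0, "dy": 0, "dz": 0, "yaw": 0}, {"fingers": 0.5, "dx": 0, "dy": 0, "dz": 0, "yaw": 0}, {"fingers": 0.5, "dx": 0, "dy": 0, "dz": -0.015, "yaw": 0}, {"fingers": 0.5, "dx": 0, "dy": 0, "dz": -0.03, "yaw": 0}, {"fingers": 0.5, "dx": 0, "dy": 0, "dz": -0.04, "yaw": 0}, {"fingers": 0.5, "dx": 0, "dy": 0, "dz": -0.04, "yaw": 0}]'

```text
time: 22.0
eef_pos: [0.612, 0.1167, 0.1909]
ee_rot: [-2.102, -2.324, 0.003]
force: [1.1, 1.0, -0.2]
finger_gap: 0.0459
```

Call:
apply_moves --moves '[{"fingers": 0.5, "dx": 0.02, "dy": 0, "dz": -0.03, "yaw": 0}, {"fingers": 0.5, "dx": 0.04, "dy": 0, "dz": -0.01, "yaw": 0}, {"fingers": 0.5, "dx": 0.045, "dy": -0.015, "dz": 0, "yaw": 0}, {"fingers": 0.5, "dx": 0.045, "dy": -0.02, "dz": 0, "yaw": 0}, {"fingers": 0.5, "dx": 0.045, "dy": -0.02, "dz": 0, "yaw": 0}, {"fingers": 0.5, "dx": 0.045, "dy": -0.02, "dz": 0, "yaw": 0}, {"fingers": 0.5, "dx": 0.04, "dy": -0.02, "dz": 0, "yaw": 0}, {"fingers": 0.5, "dx": 0, "dy": 0, "dz": 0, "yaw": 0}]'

```text
time: 22.8
eef_pos: [0.4965, 0.3956, 0.2559]
ee_rot: [2.113, 2.314, 0.044]
force: [0.4, 0.8, 0.3]
finger_gap: 0.0461
```

```bash
python3 g.py; python3 snap.py s10; python3 bar.py s10.pkl 150;python3 - <<'E'
import pickle,cv2
d=pickle.load(open("s10.pkl","rb"))
cv2.imwrite("pics/s10top.png",d["top"]["img"][:,:,::-1])
E
```

```text
t 22.80 jig mm -4.3 377.3 z 255.9 gap 46.1 yaw-need -0.009 tilt [0.0249 0.0156] F(jig) [0.48 0.76] 0.32
top y range -58.12501213335836 44.22421132706823
y -60 x -11.6 3.4
y -45 x -12.3 4.9
y -30 x -13.1 5.7
y -15 x -13.0 5.1
y 0 x -12.8 4.8
y 15 x -13.2 5.1
y 30 x -12.9 4.8
y 45 x -12.7 4.4Traceback (most recent call last):
  File "bar.py", line 10, in <module>
    b=max(cs,key=cv2.contourArea).reshape(-1,2);uv=(b+.5)/f-.5+[roi[0],roi[1]]
      ~~~^^^^^^^^^^^^^^^^^^^^^^^^
ValueError: max() iterable argument is empty
```

View pics/s10.png

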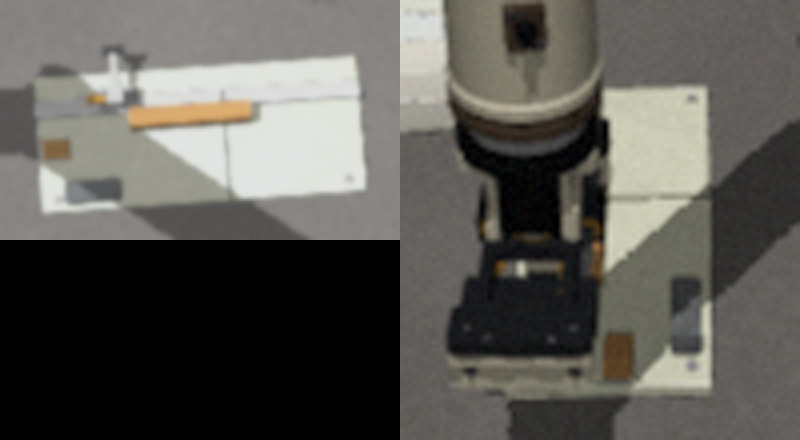

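View pics/s10top.png

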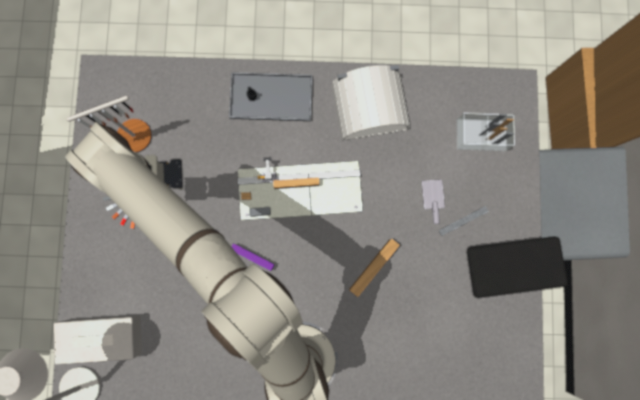

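```bash
python3 -c "
from rig import workorder,state
print(workorder.job_done());print(state()['time'])"
```

```text
the job is handed in; nothing more can be done
None
the job is handed in; nothing more can be done
```

The bar is gauged in the jig and the leaf is back up; I handed the job in after about 23 s of the 70 s allowed.

- **Leaf down:** I turned the leaf down by its T-handle until it hit the hard stop, at about 23 N.
- **Bar to fence and foot:** I pushed the bar flat against the fence, with about 7 N on the tool. I then slid it along until it touched the foot and held it there for about 0.7 s. Force readings between moves were 4.2 to 6.6 N.
- **Leaf up:** I turned the leaf back up to an estimated 1.6 to 1.7 rad and moved the arm clear.

**Last checks:**
- **Bar position:** the top camera shows the bar lying along the fence with the same outline before and after the flip. Its free end read -58.3 mm before and -58.1 mm after.
- **Leaf and other things:** the leaf shows up, and the offcut, buffer, purple bar, longer bar, spatula and file look undisturbed in the top view. The arm hid the polish bottles there, so I couldn't check them by eye; the arm passed well above their height.
- **Failed check:** I had no side view of the bar at the end, because the arm blocked that camera. The final bar check rests on the top view alone.
- **Disagreement:** the arc radius worked out from the tool position read 56 to 60 mm against the nominal 54.4. I put this down to gripping the handle off its centre plus small errors in the camera fit.

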